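# Return an inkstone through the one-way gate of the return lane

## Robot

A 6-joint arm with a two-finger parallel gripper is mounted at the origin on the work surface. World frame = base frame: x ahead of the robot, y to its left, z up, the work surface at z = 0. Lengths are in m, angles in rad, forces in N, time in s.
With the tool pointing down it reaches from about 0.275 to 1 m from the base axis. Payload 8.4 kg.
Tool frame: the origin (TCP) lies midway between the tips of the shut fingers; the grasp point (between the pads) lies 19 mm behind it; z points along the fingers, y is the line along which they close (so a half turn about z gives the same grasp; the last joint's range is limited). The gripper opens to 85 mm and grips with 20 to 120 N. Pads are 22 mm wide; open, the fingers measure 114 mm over their backs; the gripper's body (76 mm by 85 mm) begins 54 mm behind the grasp point. The pads swing forward as they close: fully open they stand 13 mm farther back than shut.
Start: joints at [1.346, 0.353, 1.633, -0, 1.155, -0.002], TCP at [0.138, 0.61, 0.231] pointing down, gripper open.
Joint ranges: [-2.63, 2.63], [-0.92, 2.1], [0.06, 2.66], [-1.3, 4.44], [0, 2.69], [-3.02, 3.02]. Speed limits (rad/s): [2.22, 2.22, 2.79, 3.14, 3.14, 3.14].

## Interface

Orientations are given as a rotation vector (axis times angle).
In Python, from cell import manip gives the robot as it stands.
- The arm moves only by the shell command python3 -m crank 'ROWS'. ROWS is JSON, a list of rows, each a list of 5 numbers: the shift along the world's x, y, z in m, then the turn about the world's z in degrees, then the finger opening in m, from 0 to 0.0854. In form: [[tx, ty, tz, spin, jaw], ...]. A call has exactly 10 rows; each row is the pose to reach, as a shift and turn from the pose commanded when the call began; what a row does not reach only later rows make up. A row lasts 1/12 s, in which the tool goes at most 41.7 mm and 7.16 degrees, less where a joint would pass 70% of its speed; a pose out of reach is approached as far as the arm can. A call with a gripper value outside its range is refused whole. The fingers move at their own pace and stop on an object; the grip force is fixed at half the most. Time passes only in rows, so rows that repeat a pose let the fingers close, or fill a call up. It gives the time, the measured TCP pose, the force, the opening and the grip force at its end, in the units of the state.
- manip.read_state(): the state, without advancing time (a new reading comes with each control period).
- manip.snapshot(name): name is "scene" or "top" or "wrist"; returns a dict with "img" (384x512x3 uint8, blue, green, red), "z_map" (384x512 float32, m along the optical axis (not along the pixel's ray), 0 where there is no reading), "intrinsics" (3x3 intrinsics, pixels), "camera_from_world" (4x4, takes a point from world to camera coordinates); the wrist camera has in their place "T_tool_cam" (4x4, takes a point from camera to tool coordinates, whose origin is the TCP and whose axes are the flange's). Camera axes: x right, y down, z forward; pixel columns grow to the right and rows downward; lengths in m; the calibration is good to about 2 mm. A picture is of the moment at which its call begins: read the wrist's pose just before it.
- manip.finish_job(): hands the job in; it is judged then, once.
The state is a dict: "time_s": time; "q": joint angles; "joint_velocities": joint speeds; "joint_efforts": joint torques, N m; "tool_pos": TCP position; "orientation": TCP orientation; "ft_force": force on the tool from outside, world axes, zero at the start; "moment": the same for the moment, N m; "width": finger opening in m; "finger_force": force on a finger pad.
Only numpy, scipy, OpenCV 4.12 (cv2) and the standard library are available. Lean on these libraries where they do the work, as an engineer would, in place of code of your own. Each camera call takes 0.05 s, during which the arm holds its last target. There are 200 camera calls.

## Task

Put the used inkstone away in the wooden return lane: set it down flat on the lane's open apron, lengthwise, then push it through the sprung one-way flap and on until it presses on the spring pad of the backstop with about 10 N (20 N would damage the stop). Let go so that the flap springs shut behind it with the stone lying flat inside, and leave the other things on the table as they are.

Things in the scene. Friction and masses are not known exactly. Their poses are not given: they have to be found in the camera images.
- stone_mid (a point): Centre (half-way up) of the inkstone: a dark grey slate slab 72 mm long (its x), 56 mm wide (its y), 22 mm high (z up), about 0.24 kg (varies), with a shallow recess in its top inside a raised rim. It starts flat on the table, away from the lane. Either end may go first.
- lane: Wooden return lane with a smooth grey floor, fixed. Origin on the table top under the shut flap, on the lane's centre line; x points inward (the way the stone goes), y to the left of that, z up. All lane measures below are in this frame, mm. Floor board top at z = 6, x -150 to 212, y -65 to 65. All side walls end at z = 34. End wall face at x = 202.
- lane_apron (a point): Centre of the apron, on the floor top, at lane (-98, 0, 6). Open apron without walls for x -150 to -53; then a funnel narrows from y = +-49 at x = -53 to y = +-30 at x = -12; then a straight throat, y = +-30, to the flap at x = 0.
- lane_bay (a point): Point on the bay's floor at lane (100, 0, 6). The bay behind the flap has its right wall face at y = -30 and its left at y = 41. Metal top strips (z 34 to 37) leave an open slot from y = -24 to 28 along the whole bay: too narrow to lower the stone in, wide enough for shut fingers pointing down that push the stone's rear end.
- flap (a joint): Angle of the steel flap, rad: 0 shut (across the lane), 1.57 fully open (swung inward, along the left wall); it cannot swing outward. Upright hinge at lane x = 2, y = 37; leaf 50 mm long from the hinge towards -y, 4 thick, z 9 to 29. Spring: 0.03 N m shut to 0.12 N m open. It shuts only when the stone's rear end is past x = 54 and no finger is in its way.
- backstop: Backstop, origin on its bracket at lane (194, 3, 10). Carries a black rubber pad, 40 wide, z 10 to 24, on a rod. The pad's front face is set anew each time, anywhere at lane x 130 to 154 (stone's rear end at 58 to 82 on first touch); it is not measured: feel for it. Sprung 1.5 N/mm from zero, 14 mm travel. Friction on the lane takes 1 N, up to 4 N when pressing; the flap a few N until passed.
- dropper: Bystander, leave alone: round white ceramic water dropper, 56 mm wide, 36 mm high. Origin at the centre of its underside.
- inkbox: Bystander, leave alone: dark wooden ink-stick box, 75 x 35 x 24 mm. Origin at the centre of its underside.
- ink: Bystander, leave alone: black ink bottle, 52 mm wide, 150 mm high. Origin at the centre of its underside.
- weight: Bystander, leave alone: dark steel paperweight bar, 180 x 18 x 12 mm. Origin at the centre of its underside.
- brush: Bystander, leave alone: bamboo writing brush lying down, 220 mm long, 15 mm thick. Origin at the centre of its underside.
- cup: Bystander, leave alone: blue ceramic cup, 72 mm wide, 80 mm high. Origin at the centre of its underside.
- inkcake: Bystander, leave alone: black ink stick, 50 x 20 x 11 mm. Origin at the centre of its underside.
There are look-alikes about, which are no part of the job. What is shaped like the part that bears stone_mid but purple or turquoise is not meant.

How it is judged:
By the outcome, as a careful person would: the job done as asked, in the order asked, and still so for the second after the job is handed in, with the robot touching nothing.
It also fails if it takes over 64 s, if anything falls off the work surface, if the arm or the gripper's body presses on something with over 40 N, if the wrist force passes 120 N, or if a joint passes its speed limit or range.

## Working session

There is one attempt and no reset: what is moved stays moved. The work goes in short steps, Python scripts to look and compute and a shell command to move; the robot and the scene stay as the last step left them, time stands still between calls to the robot, and variables do not carry over. Pictures are saved under pics/ and viewed, at most 10 in all, crops included, and the job is handed in when it is done.

```bash
mkdir -p pics
cat > look.py <<'E'
from cell import manip
import cv2, numpy as np, sys
for n in ["top","scene"]:
    s=manip.snapshot(n); cv2.imwrite(f"pics/{n}0.png",s["img"]); np.savez(f"{n}0.npz",**s)
    print(n,s["intrinsics"].tolist(),np.round(s["camera_from_world"],3).tolist())
st=manip.read_state(); print(st)
E
python3 look.py
```

```text
top [[437.6024460321646, 0.0, 255.31179807610664], [0.0, 437.6024460321646, 182.87022614126838], [0.0, 0.0, 1.0]] [[0.029, -1.0, -0.008, -0.023], [-0.996, -0.028, -0.08, 0.51], [0.079, 0.011, -0.997, 1.199], [0.0, 0.0, 0.0, 1.0]]
scene [[383.56175363315367, 0.0, 257.8287065531798], [0.0, 383.56175363315367, 190.43592743137876], [0.0, 0.0, 1.0]] [[0.044, 0.999, -0.002, -0.017], [0.835, -0.038, -0.549, -0.439], [-0.548, 0.022, -0.836, 1.158], [0.0, 0.0, 0.0, 1.0]]
{'time_s': 0.1, 'q': array([ 1.34561755e+00,  3.53585265e-01,  1.63404904e+00, -4.58320417e-05,
        1.15519718e+00, -2.37603518e-03]), 'joint_velocities': array([-6.53294478e-04, -3.79712951e-04, -2.87678223e-03, -4.64748469e-04,
       -4.20440616e-05,  4.97586738e-05]), 'joint_efforts': array([ 3.31933925e-04, -6.06357265e+01, -3.42818570e+01, -1.99857614e-04,
        3.97373893e-03,  5.41480870e-05]), 'tool_pos': array([0.13800798, 0.60914146, 0.23063736]), 'orientation': array([-3.49214296e-01, -3.12202306e+00,  1.94078908e-03]), 'ft_force': array([ 0.32206889, -0.672829  ,  0.04161213]), 'moment': array([-0.05386228, -0.00194475, -0.01645713]), 'finger_force': 0.0, 'width': 0.08537544824644092}
```

View pics/top0.png

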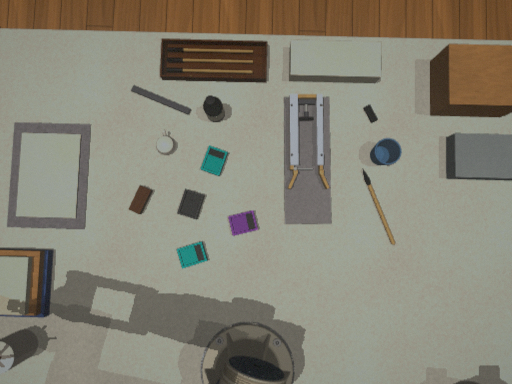

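View pics/scene0.png

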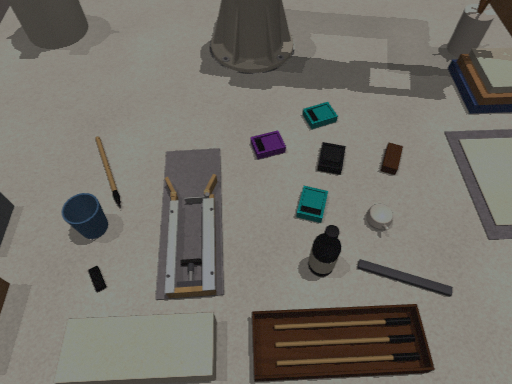

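The top view shows the grey stone at about (191,204), and the lane at columns 284–331, rows 97–223, with its apron at the bottom so that lane x runs along world +x. The purple (243,223) and turquoise (214,160), (192,254) ones are look-alikes.

```bash
cat > h.py <<'E'
import cv2, numpy as np
def ray(s,uv,z):
    T=s["camera_from_world"];R,t=T[:3,:3],T[:3,3];c=-R.T@t
    uv=np.atleast_2d(np.array(uv,float)); K=s["intrinsics"]
    d=np.c_[(uv[:,0]-K[0,2])/K[0,0],(uv[:,1]-K[1,2])/K[1,1],np.ones(len(uv))]@R
    return c+d*((z-c[2])/d[:,2])[:,None]
def proj(s,P):
    T=s["camera_from_world"];p=np.atleast_2d(P)@T[:3,:3].T+T[:3,3];q=p@s["intrinsics"].T;return q[:,:2]/q[:,2:]
def cloud(s):
    T=s["camera_from_world"];R,t=T[:3,:3],T[:3,3];K=s["intrinsics"];z=s["z_map"]
    v,u=np.mgrid[:z.shape[0],:z.shape[1]]
    P=np.stack([(u-K[0,2])/K[0,0]*z,(v-K[1,2])/K[1,1]*z,z],-1)
    return (P-t)@R
E
python3 - <<'E'
from h import *
for n in ["top","scene"]:
    s=dict(np.load(n+"0.npz")); im=s["img"]; C=cloud(s)
    ok=s["z_map"]>0
    p0=ray(dict(np.load("top0.npz")),[191,204],.022)[0]
    a=np.linalg.norm(C[...,:2]-p0[:2],axis=-1)<.055
    tab=np.median(C[a&ok&(im.max(-1)>120)][:,2])
    m=a&ok&(C[...,2]>tab+.013)
    P=C[m]; r=cv2.minAreaRect((P[:,:2]*1000).astype(np.float32)); print(n,"tab",tab,"stone",r,np.percentile(P[:,2],[5,50,95]),m.sum())
    # colour based
    m2=(a&(im.max(-1)<90)).astype(np.uint8); 
    c=max(cv2.findContours(m2,0,1)[0],key=cv2.contourArea)[:,0]
    print(" colour",cv2.minAreaRect((ray(s,c,.015)[:,:2]*1000).astype(np.float32)))
    # lane walls: points at z 30..40 mm
    q=ray(dict(np.load("top0.npz")),[[284,97],[331,97],[331,223],[284,223]],.006); print(np.round(q*1000))
    box=(C[...,0]>q[2,0]-.02)&(C[...,0]<q[0,0]+.03)&(C[...,1]<q[0,1]+.03)&(C[...,1]>q[1,1]-.03)&ok
    m=box&(im.max(-1)<130)
    m=m.astype(np.uint8)
    m=cv2.morphologyEx(m,cv2.MORPH_CLOSE,np.ones((15,15)))
    c=max(cv2.findContours(m,0,1)[0],key=cv2.contourArea)[:,0]
    print(" board",cv2.minAreaRect((ray(s,c,.006)[:,:2]*1000).astype(np.float32)))
    w=box&(C[...,2]>tab+.025)
    print(" walls",cv2.minAreaRect((C[w][:,:2]*1000).astype(np.float32)),w.sum())
s=dict(np.load("top0.npz"))
a=cv2.resize(s["img"][85:235,270:345],None,fx=4,fy=4,interpolation=2);b=cv2.resize(s["img"][175:235,160:225],None,fx=7,fy=7,interpolation=2)
b=cv2.copyMakeBorder(b,0,600-b.shape[0],0,0,0);cv2.imwrite("pics/crop.png",np.hstack([a,b]))
E
```

```text
top tab 0.00032842917877556877 stone ((448.39544677734375, 170.60980224609375), (56.64067459106445, 71.77725219726562), 74.56633758544922) [0.01425015 0.018556   0.02429252] 502
 colour ((447.972900390625, 170.25265502929688), (59.46296691894531, 71.78779602050781), 74.68827819824219)
[[ 760.  -83.    6.]
 [ 764. -217.    6.]
 [ 405. -223.    6.]
 [ 401.  -91.    6.]]
 board ((584.2031860351562, -152.0281219482422), (362.1806945800781, 131.5522003173828), 1.6708077192306519)
 walls ((632.6451416015625, -147.46359252929688), (264.0988464355469, 112.912353515625), 3.1224164962768555) 1370
scene tab -0.00019492589375357073 stone ((448.92767333984375, 168.72100830078125), (55.97771453857422, 75.30457305908203), 73.80987548828125) [0.01402224 0.01798493 0.02312448] 622
 colour ((450.8733825683594, 168.01651000976562), (59.65523910522461, 89.6697006225586), 74.8433609008789)
[[ 760.  -83.    6.]
 [ 764. -217.    6.]
 [ 405. -223.    6.]
 [ 401.  -91.    6.]]
 board ((585.194580078125, -152.53848266601562), (367.4730529785156, 134.28089904785156), 1.8119877576828003)
 walls ((633.3726806640625, -153.3706512451172), (263.8683776855469, 114.00939178466797), 1.294333577156067) 2561
```

View pics/crop.png

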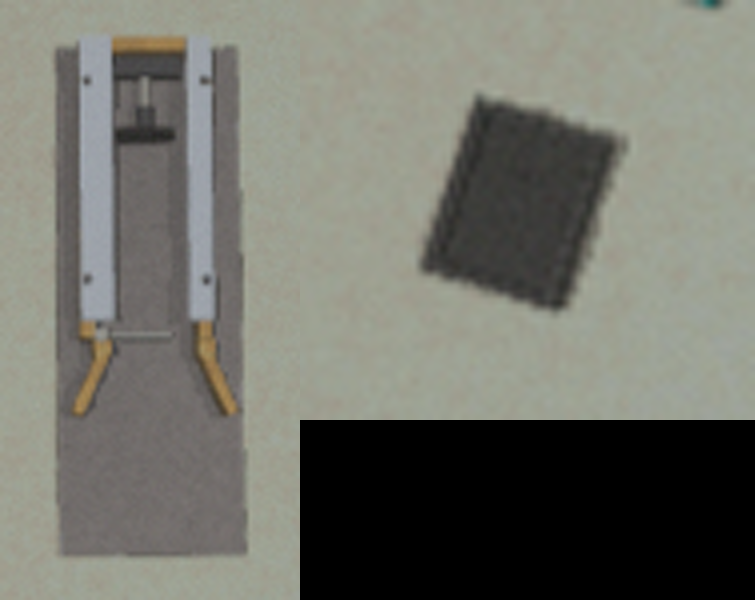

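```bash
python3 -m crank '[[0.31,-0.439,-0.12,-2.6,0.0854],[0.31,-0.439,-0.12,-2.6,0.0854],[0.31,-0.439,-0.12,-2.6,0.0854],[0.31,-0.439,-0.12,-2.6,0.0854],[0.31,-0.439,-0.12,-2.6,0.0854],[0.31,-0.439,-0.12,-2.6,0.0854],[0.31,-0.439,-0.12,-2.6,0.0854],[0.31,-0.439,-0.12,-2.6,0.0854],[0.31,-0.439,-0.12,-2.6,0.0854],[0.31,-0.439,-0.12,-2.6,0.0854]]'
```

```text
time_s: 0.93
tool_pos: [0.3733, 0.2756, 0.1401]
orientation: [0.419, 3.113, 0.0]
ft_force: [1.1, 0.2, -0.2]
width: 0.0858
finger_force: 0.0
```

```bash
python3 -m crank '[[0.075,-0.106,-0.03,0,0.0854],[0.075,-0.106,-0.03,0,0.0854],[0.075,-0.106,-0.03,0,0.0854],[0.075,-0.106,-0.03,0,0.0854],[0.075,-0.106,-0.03,0,0.0854],[0.075,-0.106,-0.03,0,0.0854],[0.075,-0.106,-0.03,0,0.0854],[0.075,-0.106,-0.03,0,0.0854],[0.075,-0.106,-0.03,0,0.0854],[0.075,-0.106,-0.03,0,0.0854]]'
cat > wr.py <<'E'
from cell import manip
from h import *
import sys
st=manip.read_state(); s=manip.snapshot("wrist")
from scipy.spatial.transform import Rotation as R
W=np.eye(4);W[:3,:3]=R.from_rotvec(st["orientation"]).as_matrix();W[:3,3]=st["tool_pos"]
s["camera_from_world"]=np.linalg.inv(W@s["T_tool_cam"])
np.savez("w.npz",**{k:s[k] for k in ["img","z_map","intrinsics","camera_from_world"]})
cv2.imwrite(f"pics/{sys.argv[1]}.png",s["img"]); print(np.round(st["tool_pos"],4),np.round(st["ft_force"],2))
E
python3 wr.py w1
python3 - <<'E'
from h import *
s=dict(np.load("w.npz"));C=cloud(s);im=s["img"];ok=s["z_map"]>0
m=ok&(np.linalg.norm(C[...,:2]-[.4485,.17],axis=-1)<.06)&(C[...,2]>.013)&(C[...,2]<.03)
P=C[m];print(m.sum(),cv2.minAreaRect((P[:,:2]*1000).astype(np.float32)),np.percentile(P[:,2],[5,50,95]))
E
```

```text
time_s: 1.77
tool_pos: [0.4473, 0.1723, 0.1108]
orientation: [0.417, 3.113, 0.0]
ft_force: [0.4, -0.2, -0.2]
width: 0.0852
finger_force: 0.0
[0.4473 0.1723 0.1108] [ 0.45 -0.24 -0.24]
4404 ((448.91314697265625, 171.81410217285156), (56.098297119140625, 72.1921615600586), 74.02983856201172) [0.01352939 0.01630503 0.02034077]
```

View pics/w1.png

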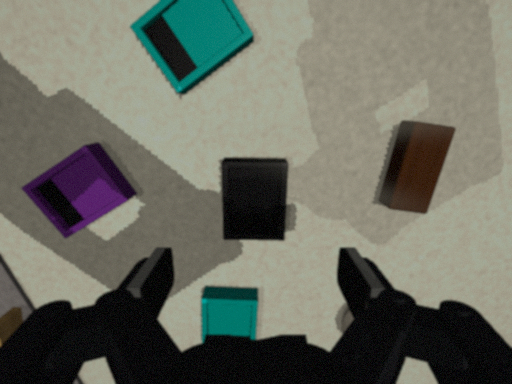

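The wrist view shows the stone at about (255,198), squarely between the fingers and with clear space on both sides.

```bash
python3 -m crank '[[0.0015,-0.001,-0.03,0,0.0854],[0.0015,-0.001,-0.06,0,0.0854],[0.0015,-0.001,-0.085,0,0.0854],[0.0015,-0.001,-0.1,0,0.0854],[0.0015,-0.001,-0.108,0,0.0854],[0.0015,-0.001,-0.108,0,0.0854],[0.0015,-0.001,-0.108,0,0.0854],[0.0015,-0.001,-0.108,0,0.05],[0.0015,-0.001,-0.108,0,0.05],[0.0015,-0.001,-0.108,0,0.05]]'
python3 -m crank '[[0,0,0,0,0.05],[0,0,0,0,0.05],[0,0,0,0,0.05],[0,0,0,0,0.05],[0,0,0,0,0.05],[0,0,0,0,0.05],[0,0,0,0,0.05],[0,0,0,0,0.05],[0,0,0,0,0.05],[0,0,0,0,0.05]]'
```

```text
time_s: 2.65
tool_pos: [0.45, 0.1707, 0.0038]
orientation: [0.42, 3.112, 0.001]
ft_force: [-0.9, 0.1, 14.8]
width: 0.0547
finger_force: 59.8
time_s: 3.48
tool_pos: [0.45, 0.1707, 0.0038]
orientation: [0.42, 3.112, 0.002]
ft_force: [-1.6, -0.6, 9.9]
width: 0.0545
finger_force: 62.7
```

```bash
python3 -m crank '[[0,0,0.03,0,0.05],[0,0,0.06,0,0.05],[0,0,0.08,0,0.05],[0,-0.03,0.08,5,0.05],[0,-0.07,0.08,11,0.05],[0.005,-0.11,0.08,17,0.05],[0.005,-0.15,0.08,17,0.05],[0.005,-0.19,0.08,17,0.05],[0.005,-0.23,0.08,17,0.05],[0.005,-0.27,0.08,17,0.05]]'
python3 -m crank '[[0,-0.04,0,0,0.05],[0,-0.058,0,0,0.05],[0,-0.058,0,0,0.05],[0,-0.058,0,0,0.05],[0,-0.058,0,0,0.05],[0,-0.058,0,0,0.05],[0,-0.058,0,0,0.05],[0,-0.058,0,0,0.05],[0,-0.058,0,0,0.05],[0,-0.058,0,0,0.05]]'
python3 wr.py w2; python3 -c "
from cell import manip;import cv2
s=manip.snapshot('top');a=s['img'][85:285,230:400];cv2.imwrite('pics/t1.png',cv2.resize(a,None,fx=3,fy=3));
from h import *;np.savez('t1.npz',**s)"
```

```text
time_s: 4.32
tool_pos: [0.4539, -0.1016, 0.0832]
orientation: [-0.045, 3.14, -0.0]
ft_force: [1.0, 0.2, -2.3]
width: 0.0546
finger_force: 66.2
time_s: 5.15
tool_pos: [0.4542, -0.1572, 0.0825]
orientation: [-0.046, 3.141, 0.0]
ft_force: [0.3, 0.1, -2.4]
width: 0.0544
finger_force: 66.2
[ 0.4542 -0.1572  0.0825] [ 0.28  0.07 -2.39]
```

View pics/w2.png

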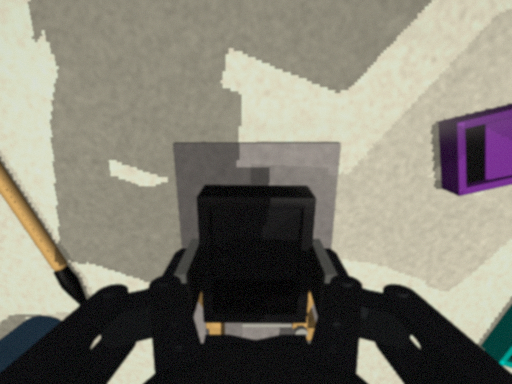

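The wrist view shows the stone level in the fingers at (255,215), over the apron. The apron's end edge runs from (174,142) to (340,142). I'll use those corners to refine the lane pose.

Run:
```python
from h import *
s=dict(np.load("w.npz"));C=cloud(s);im=s["img"]
p=ray(s,[[174,142],[340,142],[178,188],[338,188]],.006)*1000;print(np.round(p,1))
m=(C[...,2]>.055)&(s["z_map"]>0);m[:,:196]=0;m[:,316:]=0;m[:180]=0;m[240:]=0
P=C[m]*1000;print(np.round(np.percentile(P,[2,50,98],axis=0),1),m.sum())
# stone rear edge columns 196..314 row 187
print(np.round(ray(s,[[200,187],[312,187]],.09)*1000,1))
```

```text
[[ 404.7 -220.1    6. ]
 [ 400.9  -93.7    6. ]
 [ 441.1 -218.9    6. ]
 [ 437.3  -90.9    6. ]]
[[ 417.  -183.8   80.1]
 [ 426.3 -157.2   95. ]
 [ 441.  -130.6   99.2]] 6342
[[ 416.2 -184.9   90. ]
 [ 414.6 -130.1   90. ]]
```

```bash
python3 -m crank '[[0.002,0.0013,-0.03,0,0.05],[0.002,0.0013,-0.05,0,0.05],[0.002,0.0013,-0.06,0,0.05],[0.002,0.0013,-0.067,0,0.05],[0.002,0.0013,-0.07,0,0.05],[0.002,0.0013,-0.072,0,0.05],[0.002,0.0013,-0.073,0,0.05],[0.002,0.0013,-0.073,0,0.05],[0.002,0.0013,-0.073,0,0.05],[0.002,0.0013,-0.073,0,0.05]]'
```

```text
time_s: 6.08
tool_pos: [0.4566, -0.1565, 0.01]
orientation: [-0.045, 3.14, -0.001]
ft_force: [0.6, -0.0, -2.6]
width: 0.0547
finger_force: 66.2
```

```bash
python3 -m crank '[[0,0,-0.0005,0,0.05],[0,0,-0.0005,0,0.05],[0,0,-0.001,0,0.05],[0,0,-0.001,0,0.05],[0,0,-0.0015,0,0.05],[0,0,-0.0015,0,0.05],[0,0,-0.0015,0,0.05],[0,0,-0.0015,0,0.05],[0,0,-0.0015,0,0.05],[0,0,-0.0015,0,0.05]]'
```

```text
time_s: 6.92
tool_pos: [0.4566, -0.1565, 0.0098]
orientation: [-0.045, 3.14, -0.001]
ft_force: [-6.2, 1.0, 25.9]
width: 0.0545
finger_force: 69.6
```

```bash
python3 -m crank '[[0,0,0.0008,0,0.05],[0,0,0.0008,0,0.05],[0,0,0.0008,0,0.065],[0,0,0.0008,0,0.0854],[0,0,0.0008,0,0.0854],[0,0,0.0008,0,0.0854],[0,0,0.0008,0,0.0854],[0,0,0.0008,0,0.0854],[0,0,0.02,0,0.0854],[0,0,0.05,0,0.0854]]'
python3 -m crank '[[0,0,0.02,0,0.0854],[-0.03,0,0.02,0,0],[-0.062,-0.001,0.02,0,0],[-0.062,-0.001,0.02,0,0],[-0.062,-0.001,0.02,0,0],[-0.062,-0.001,0.02,0,0],[-0.062,-0.001,0.02,0,0],[-0.062,-0.001,0.02,0,0],[-0.062,-0.001,0.02,0,0],[-0.062,-0.001,0.02,0,0]]'
python3 - <<'E'
from cell import manip
from h import *
for n in ["top","scene"]:
    s=manip.snapshot(n);C=cloud(s);ok=s["z_map"]>0;im=s["img"]
    m=ok&(np.linalg.norm(C[...,:2]-[.457,-.156],axis=-1)<.05)&(C[...,2]>.018)&(C[...,2]<.036)&(im.max(-1)<90)
    P=C[m];print(n,m.sum(),cv2.minAreaRect((P[:,:2]*1000).astype(np.float32)) if len(P) else 0)
    if n=="scene": cv2.imwrite("pics/s2.png",cv2.resize(im[20:320,100:400],None,fx=2,fy=2))
E
```

```text
time_s: 7.75
tool_pos: [0.4541, -0.1556, 0.0563]
orientation: [0.045, -3.136, -0.003]
ft_force: [-0.4, -0.3, -0.8]
width: 0.0852
finger_force: 0.0
time_s: 8.58
tool_pos: [0.3946, -0.1573, 0.0778]
orientation: [0.045, -3.141, -0.0]
ft_force: [-0.5, -0.5, 0.3]
width: -0.0003
finger_force: 0.0
top 165 ((459.7479248046875, -155.3873748779297), (58.70558166503906, 53.9734992980957), 0.5697224140167236)
scene 681 ((455.8207092285156, -158.140625), (74.16964721679688, 56.28176498413086), 1.1810989379882812)
```

View pics/s2.png

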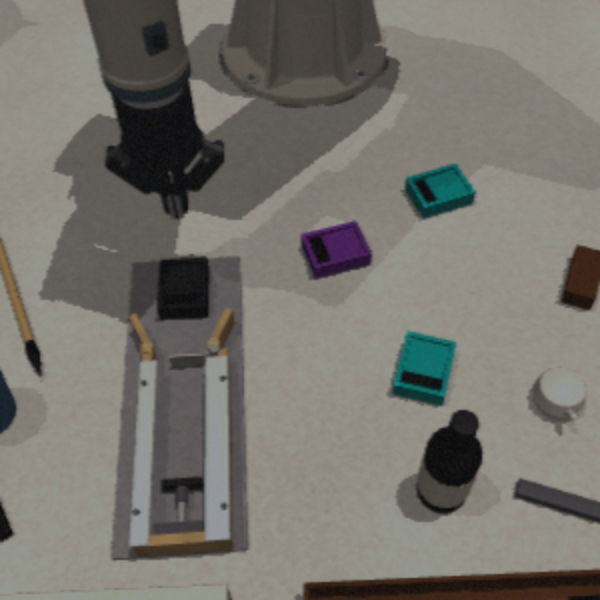

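The scene view shows the stone flat and straight on the apron at (185,287), with the shut fingers behind it. Next I lower them and push.

```bash
python3 -m crank '[[0,0,-0.03,0,0],[0,0,-0.055,0,0],[0,0,-0.066,0,0],[0,0,-0.066,0,0],[0.003,0,-0.066,0,0],[0.006,0,-0.066,0,0],[0.009,0,-0.066,0,0],[0.012,0,-0.066,0,0],[0.016,0.0002,-0.066,0,0],[0.02,0.0005,-0.066,0,0]]'
python3 -m crank '[[0.004,0,0,0,0],[0.008,0,0,0,0],[0.013,0,0,0,0],[0.019,0,0,0,0],[0.025,0.0005,0,0,0],[0.031,0.0005,0,0,0],[0.037,0.001,0,0,0],[0.043,0.001,0,0,0],[0.049,0.001,0,0,0],[0.055,0.001,0,0,0]]'
```

```text
time_s: 9.52
tool_pos: [0.4148, -0.1569, 0.0125]
orientation: [-0.045, 3.141, -0.0]
ft_force: [-0.9, -0.3, -0.0]
width: -0.0
finger_force: 0.5
time_s: 10.35
tool_pos: [0.4698, -0.1558, 0.0119]
orientation: [0.045, -3.141, 0.0]
ft_force: [-1.6, -0.8, 0.4]
width: 0.0003
finger_force: 2.1
```

```bash
python3 -m crank '[[0.004,0,0,0,0],[0.008,0,0,0,0],[0.012,0,0,0,0],[0.016,0,0,0,0],[0.02,0.0005,0,0,0],[0.024,0.0005,0,0,0],[0.028,0.001,0,0,0],[0.032,0.001,0,0,0],[0.036,0.001,0,0,0],[0.04,0.001,0,0,0]]'
python3 -c "
from cell import manip;from h import *
s=manip.snapshot('scene');cv2.imwrite('pics/s3.png',cv2.resize(s['img'][100:310,130:260],None,fx=2.8,fy=2.8))"
```

```text
time_s: 11.18
tool_pos: [0.5084, -0.1547, 0.0116]
orientation: [0.045, -3.139, -0.001]
ft_force: [-3.7, -0.6, -0.5]
width: 0.0002
finger_force: 1.9
```

View pics/s3.png

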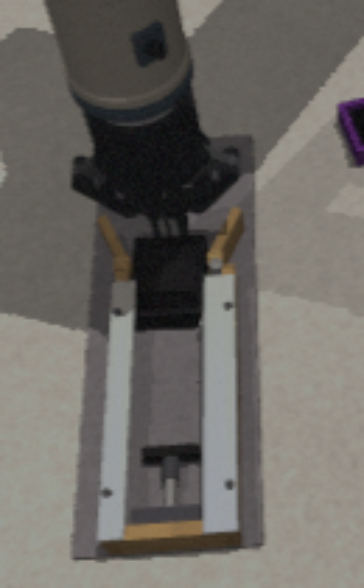

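The stone, at (170,280), is going straight through the flap, with the fingers centred behind it.

```bash
python3 -m crank '[[0.004,0,0,0,0],[0.008,0,0,0,0],[0.012,0,0,0,0],[0.016,0,0,0,0],[0.02,0.0005,0,0,0],[0.024,0.0005,0,0,0],[0.028,0.001,0,0,0],[0.032,0.001,0,0,0],[0.036,0.001,0,0,0],[0.04,0.001,0,0,0]]'
python3 -m crank '[[0.004,0,0,0,0],[0.008,0,0,0,0],[0.012,0,0,0,0],[0.016,0,0,0,0],[0.02,0.0005,0,0,0],[0.024,0.0005,0,0,0],[0.028,0.001,0,0,0],[0.031,0.001,0,0,0],[0.034,0.001,0,0,0],[0.036,0.001,0,0,0]]'
```

```text
time_s: 12.07
tool_pos: [0.5497, -0.1539, 0.012]
orientation: [-0.045, 3.141, -0.0]
ft_force: [-1.7, -0.2, -0.8]
width: 0.0002
finger_force: 1.0
time_s: 12.9
tool_pos: [0.5853, -0.1527, 0.012]
orientation: [0.045, -3.141, -0.0]
ft_force: [-5.1, -0.4, 3.9]
width: -0.0
finger_force: 2.3
```

```bash
python3 -c "
from cell import manip;from h import *
print(manip.read_state()['ft_force'],manip.read_state()['moment'])
s=manip.snapshot('scene');a=cv2.resize(s['img'][140:310,150:240],None,fx=3.5,fy=3.5)
t=manip.snapshot('top');b=cv2.resize(t['img'][85:235,265:345],None,fx=3.967,fy=3.967);h=min(len(a),len(b))
print(manip.read_state()['ft_force']);cv2.imwrite('pics/s4.png',np.hstack([a[:h],b[:h]]))"
```

```text
[-5.06335728 -0.37275066  3.90630164] [0.07786508 0.70136758 0.01699199]
[-2.60679739  0.69287621  1.23716226]
```

View pics/s4.png

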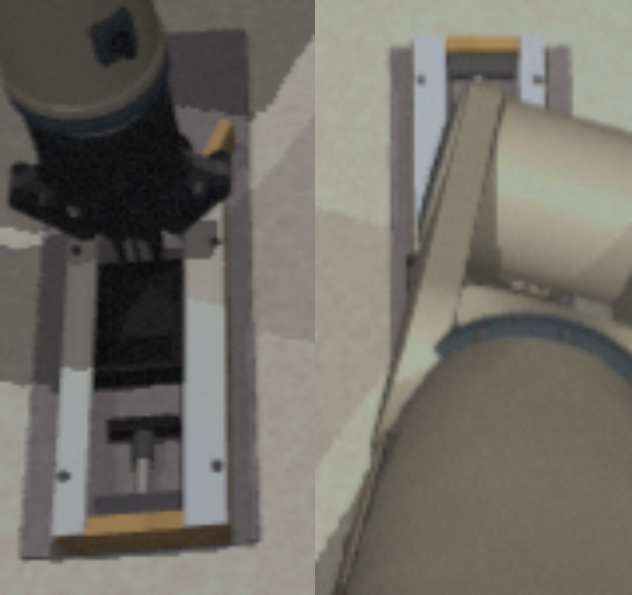

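The stone (140,320) lies straight in the bay, with about 30 mm left to the pad (140,420). From here I go in small steps and feel for contact.

```bash
python3 -m crank '[[0.002,0,0,0,0],[0.004,0,0,0,0],[0.006,0,0,0,0],[0.008,0,0,0,0],[0.010,0,0,0,0],[0.012,0,0,0,0],[0.013,0,0,0,0],[0.013,0,0,0,0],[0.013,0,0,0,0],[0.013,0,0,0,0]]'
python3 -m crank '[[0.0005,0,0,0,0],[0.001,0,0,0,0],[0.0015,0,0,0,0],[0.002,0,0,0,0],[0.0025,0,0,0,0],[0.003,0,0,0,0],[0.0035,0,0,0,0],[0.004,0,0,0,0],[0.0045,0,0,0,0],[0.005,0,0,0,0]]'
```

```text
time_s: 13.83
tool_pos: [0.5987, -0.1531, 0.0121]
orientation: [-0.045, 3.14, -0.001]
ft_force: [0.9, -2.0, -1.1]
width: -0.0003
finger_force: 1.0
time_s: 14.67
tool_pos: [0.6032, -0.1528, 0.012]
orientation: [0.045, -3.141, -0.0]
ft_force: [-2.1, -1.6, 1.6]
width: 0.0004
finger_force: 1.2
```

```bash
python3 -m crank '[[0.0004,0,0,0,0],[0.0008,0,0,0,0],[0.0012,0,0,0,0],[0.0016,0,0,0,0],[0.002,0,0,0,0],[0.0024,0,0,0,0],[0.0028,0,0,0,0],[0.0032,0,0,0,0],[0.0036,0,0,0,0],[0.004,0,0,0,0]]'
```

```text
time_s: 15.5
tool_pos: [0.6073, -0.1527, 0.012]
orientation: [-0.045, 3.141, 0.0]
ft_force: [0.4, 0.7, 0.0]
width: 0.0
finger_force: 0.5
```

```bash
python3 -m crank '[[0.0003,0,0,0,0],[0.0006,0,0,0,0],[0.0009,0,0,0,0],[0.0012,0,0,0,0],[0.0015,0,0,0,0],[0.0018,0,0,0,0],[0.0021,0,0,0,0],[0.0024,0,0,0,0],[0.0027,0,0,0,0],[0.003,0,0,0,0]]'
```

```text
time_s: 16.33
tool_pos: [0.6102, -0.1528, 0.0119]
orientation: [0.045, -3.141, -0.0]
ft_force: [-1.8, 1.1, -0.1]
width: -0.0001
finger_force: 0.7
```

```bash
python3 -m crank '[[0.0003,0,0,0,0],[0.0006,0,0,0,0],[0.0009,0,0,0,0],[0.0012,0,0,0,0],[0.0015,0,0,0,0],[0.0018,0,0,0,0],[0.0021,0,0,0,0],[0.0024,0,0,0,0],[0.0027,0,0,0,0],[0.003,0,0,0,0]]'
```

```text
time_s: 17.17
tool_pos: [0.6129, -0.1528, 0.012]
orientation: [0.045, -3.141, -0.0]
ft_force: [-3.8, -0.1, 2.1]
width: 0.0001
finger_force: 1.7
```

```bash
python3 -m crank '[[0.0003,0,0,0,0],[0.0006,0,0,0,0],[0.0009,0,0,0,0],[0.0012,0,0,0,0],[0.0015,0,0,0,0],[0.0018,0,0,0,0],[0.0021,0,0,0,0],[0.0024,0,0,0,0],[0.0027,0,0,0,0],[0.003,0,0,0,0]]'
```

```text
time_s: 18.0
tool_pos: [0.615, -0.1528, 0.0119]
orientation: [0.045, -3.139, -0.0]
ft_force: [-8.4, 0.9, 6.0]
width: 0.0002
finger_force: 4.0
```

```bash
python3 -m crank '[[0.0003,0,0,0,0],[0.0006,0,0,0,0],[0.0009,0,0,0,0],[0.0012,0,0,0,0],[0.0015,0,0,0,0],[0.0015,0,0,0,0],[0.0015,0,0,0,0],[0.0015,0,0,0,0],[0.0015,0,0,0,0],[0.0015,0,0,0,0]]'; python3 -c "
from cell import manip
for i in range(4):
  manip.snapshot('wrist'); s=manip.read_state(); print(s['tool_pos'],s['ft_force'])"
```

```text
time_s: 18.83
tool_pos: [0.616, -0.1527, 0.0119]
orientation: [0.045, -3.138, -0.001]
ft_force: [-9.4, -0.0, 7.6]
width: 0.0001
finger_force: 4.8
[ 0.61599661 -0.15273226  0.01191688] [-9.44823262  1.45949524  7.77518206]
[ 0.61599389 -0.1527121   0.011928  ] [-10.26386503   0.57811413   7.73408759]
[ 0.61605415 -0.15274178  0.01194563] [-9.17077941 -0.22371802  6.48955931]
[ 0.61597876 -0.15269177  0.01190224] [-9.26466267  0.13812073  7.98989238]
```

```bash
python3 -m crank '[[0.0003,0,0,0,0],[0.0006,0,0,0,0],[0.0009,0,0,0,0],[0.0012,0,0,0,0],[0.0015,0,0,0,0],[0.0018,0,0,0,0],[0.0021,0,0,0,0],[0.0024,0,0,0,0],[0.0024,0,0,0,0],[0.0024,0,0,0,0]]'; python3 -c "
from cell import manip
for i in range(4):
  manip.snapshot('wrist'); s=manip.read_state(); print(s['tool_pos'],s['ft_force'])"
```

```text
time_s: 19.87
tool_pos: [0.6175, -0.1527, 0.0119]
orientation: [0.045, -3.136, -0.001]
ft_force: [-13.0, 0.1, 10.7]
width: -0.0
finger_force: 6.5
[ 0.61752735 -0.15264745  0.01190509] [-13.35512796   1.3808031    9.67740379]
[ 0.6175287  -0.1526734   0.01191708] [-12.89049132   0.2484103   11.07830169]
[ 0.61748913 -0.15266787  0.01189804] [-12.51978678  -0.36185928   9.99243953]
[ 0.61751137 -0.15270844  0.0118931 ] [-12.24753614  -0.7244508   10.36572497]
```

```bash
python3 -m crank '[[0.0002,0,0,0,0],[0.0004,0,0,0,0],[0.0006,0,0,0,0],[0.0008,0,0,0,0],[0.0008,0,0,0,0],[0.0008,0,0,0,0],[0.0008,0,0,0,0],[0.0008,0,0,0,0],[0.0008,0,0,0,0],[0.0008,0,0,0,0]]'
```

```text
time_s: 20.9
tool_pos: [0.618, -0.1527, 0.0119]
orientation: [0.045, -3.136, -0.001]
ft_force: [-14.4, -0.3, 11.3]
width: -0.0003
finger_force: 7.0
```

```bash
python3 -m crank '[[-0.001,0,0,0,0],[-0.002,0,0,0,0],[-0.003,0,0,0,0],[-0.004,0,0,0,0],[-0.0055,0,0,0,0],[-0.007,0,0,0,0],[-0.0085,0,0,0,0],[-0.0105,0,0,0,0],[-0.0125,0,0,0,0],[-0.0145,0,0,0,0]]'
```

```text
time_s: 21.73
tool_pos: [0.6069, -0.153, 0.0123]
orientation: [-0.045, 3.14, -0.001]
ft_force: [0.1, 0.1, 0.7]
width: 0.0
finger_force: 0.0
```

```bash
python3 -m crank '[[0,0,0.008,0,0],[0,0,0.02,0,0],[0,0,0.04,0,0],[0,0,0.06,0,0],[0,0,0.09,0,0],[0,0,0.12,0,0],[-0.03,0,0.15,0,0],[-0.07,0,0.15,0,0],[-0.11,0,0.15,0,0],[-0.15,0,0.15,0,0]]'
python3 -m crank '[[-0.04,0.03,0,0,0],[-0.08,0.06,0,0,0],[-0.1,0.09,0,0,0],[-0.1,0.13,0,0,0],[-0.1,0.17,0,0,0],[-0.1,0.2,0,0,0],[-0.1,0.2,0,0,0],[-0.1,0.2,0,0,0],[-0.1,0.2,0,0,0],[-0.1,0.2,0,0,0]]'
python3 -c "
from cell import manip;from h import *
s=manip.snapshot('scene');a=cv2.resize(s['img'][140:310,150:240],None,fx=3.5,fy=3.5)
t=manip.snapshot('top');b=cv2.resize(t['img'][85:235,265:345],None,fx=3.967,fy=3.967);h=min(len(a),len(b))
np.savez('t2.npz',**t);np.savez('s2.npz',**s);cv2.imwrite('pics/s5.png',np.hstack([a[:h],b[:h]]))"
```

```text
time_s: 22.57
tool_pos: [0.4555, -0.1528, 0.1637]
orientation: [-0.046, 3.138, -0.002]
ft_force: [0.3, -1.0, 1.4]
width: -0.0001
finger_force: 0.0
time_s: 23.4
tool_pos: [0.3566, 0.0464, 0.1624]
orientation: [-0.043, 3.141, -0.0]
ft_force: [-0.5, 0.5, -0.8]
width: 0.0001
finger_force: 0.0
```

View pics/s5.png

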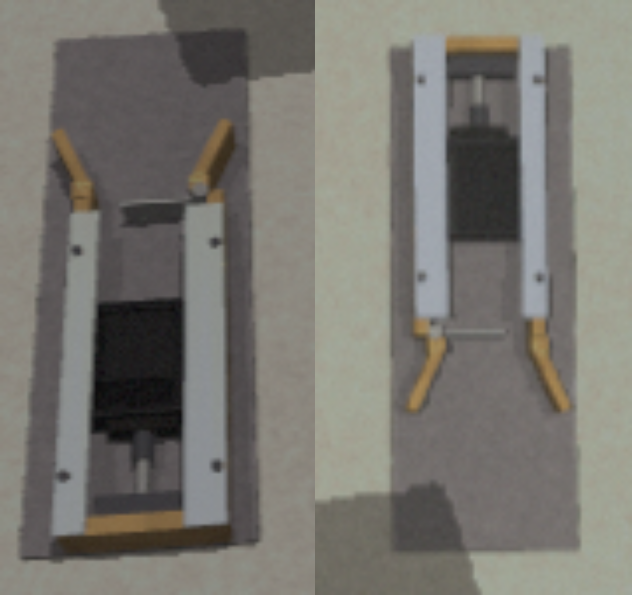

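The flap is shut across the lane at (475,330). The stone lies flat inside against the pad at (485,185), and the arm is clear, so I'm handing in.

```bash
python3 -c "
from cell import manip
print(manip.finish_job())"
```

```text
the job is handed in; nothing more can be done
None
```

The inkstone lies flat in the bay behind the shut flap, pressed to an estimated 10 N on the spring pad (14 N measured at the fingers, less lane friction) before I let go; the job was handed in at about 23 s with the other things untouched.

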